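Dock the assembly tray and load the screw rotor

TASK

Reach over the plywood assembly tray, hook behind its far lip and drag it along the table, without lifting it, until it is fully home against the stop of the dock. Then take the blue screw rotor from its rest and lower it gently, level, into the tray's two open forks, thick orange-banded end in the orange fork, until both ends rest on the bottoms of their slots. Let go, and leave the other things on the table where they are.

Things in the scene. Friction and masses are not known exactly. Their poses are not given: they have to be found in the camera images.
- dock: Fixed plywood dock: stop bar (30 mm high, face at x = -75 mm) on the robot's side, two side guides (22 mm high, 210 mm apart, straight to x = -25 mm, flared outwards to a mouth 246 mm wide at x = 20 mm), open towards +x, roughly away from the robot (yaw within 0.15 rad). Origin, on the table: where the tray's origin lies, axes parallel, when the tray is fully home against the stop.
- tray: Loose plywood tray, 0.5 to 0.85 kg, 150 (x) by 200 mm (y), walls 6 mm thick, 40 mm high, the far one (+x) 60 mm with a black lip along its top. Two 98 mm high forks stand inside, 12 mm thick in y, 64 mm wide in x. Origin: centre of its underside. Starts 130 to 165 mm from home along the dock's x, within 25 mm sideways and 0.25 rad of the dock's yaw.
- tray_lip (a point): middle of the tray's black far lip, on its outer (far) edge, half height: x = 80 mm, z = 55 mm in the tray's frame. The lip is 14 mm wide in x, 10 mm high, 200 mm long in y; behind it the table is free for 50 mm or more. Fingers pulling on it carry it a little sideways by friction too.
- orange_seat (a point): in the tray's orange fork (y = +70 mm, x = 0, z = 80 mm in the tray's frame): where the axis of the thick shaft lies when bottomed. The slot is 22 mm wide, open at the top, its floor 9 mm below this point; the fork's top, 18 mm above it, is flared by 10 mm a side over its last 10 mm.
- plain_seat (a point): the same for the thin shaft in the bare plywood fork (y = -70 mm, x = 0, z = 80 mm in the tray's frame): slot 16 mm wide, floor 6 mm below this point; the same flare and top. The thick shaft does not fit this slot.
- rotor: Loose blue printed screw rotor, 0.2 to 0.35 kg, 200 mm long. Origin: on its axis at mid-length; its y runs along the axis to the thick end. Screw body 50 mm in diameter, y = -45 to 45 mm (grip it here); thick shaft 18 mm in diameter, y = 45 to 100 mm, orange band at the tip; thin shaft 12 mm, y = -45 to -100 mm. Starts level on the rest, axis 60 mm above the table.
- rotor_thick_end (a point): centre of the end face of the rotor's thick, orange-banded shaft
- rotor_thin_end (a point): centre of the end face of the rotor's thin shaft
- rest: Fixed plywood rest under the rotor at the start, 70 mm (x) by 180 mm (y), left or right of the dock, yaw within 2.2 rad. Origin: centre of its underside; y along the rotor's axis. Base plate 8 mm thick; two open-topped forks, 8 mm thick, 56 mm wide in x, at y = +80 and -80 mm, 70 mm high, carry the rotor's shafts.
- housing: Bystander, to be left where it is: red cast pump housing: 85 x 70 mm flange, round body, 60 mm high; origin at the centre of its underside.
- cover: Bystander, to be left where it is: bare aluminium cover plate with two large holes, 110 x 75 x 16 mm, lying flat; origin at the centre of its underside.
- bottle: Bystander, to be left where it is: white bottle with blue label and red cap, 64 mm across, 170 mm high; origin at the centre of its underside.
- spool: Bystander, to be left where it is: orange filament spool lying flat, 140 mm across, 60 mm high; origin at the centre of its underside.
- bearing: Bystander, to be left where it is: steel bearing ring, 62 mm across, 18 mm high; origin at the centre of its underside.
- partsbin: Bystander, to be left where it is: grey open parts bin, 110 x 160 mm, 50 mm high; origin at the centre of its underside.
- wrench: Bystander, to be left where it is: steel wrench, 170 mm long, lying flat; origin on its underside.
Mind the look-alikes: they are no part of the job. Of the things that look like the rotor, the smaller one is meant.

How it is judged:
On the way, in this order (a step that is already met when the one before it is completed fails the run):
1. the fingers drag the tray by its far lip (contact force between the fingers and tray above 0.3 N and x of the grasp point in the frame of tray above 0.034 m and x of tray in the frame of dock between 0.02 and 0.1 m), for 0.2 s.
2. the tray has been dragged fully home against the stop of the dock (x of tray in the frame of dock below 0.006 m and y of tray in the frame of dock between -0.009 and 0.009 m and angle between the x axis of tray and the x axis of dock, either way round below 0.08 rad and height (world z) of tray below 0.004 m and angle between tray's own z axis and vertical below 0.03 rad), for 0.2 s.
3. the rotor lies in both forks of the docked tray, thick end in the orange fork, both ends bottomed (all of step 2 and z of rotor_thick_end in the frame of tray between 0.076 and 0.0835 m and x of rotor_thick_end in the frame of tray between -0.008 and 0.008 m and y of rotor_thick_end in the frame of tray between 0.084 and 0.116 m and z of rotor_thin_end in the frame of tray between 0.076 and 0.0835 m and x of rotor_thin_end in the frame of tray between -0.008 and 0.008 m and y of rotor_thin_end in the frame of tray between -0.116 and -0.084 m), for 0.2 s.
At the end, for the whole second after the job is handed in: Tray flat in the dock: within 6 mm of the stop, 9 mm of the middle, 0.08 rad. Rotor released, at rest, thick end in the orange fork: each end's axis 76 to 83.5 mm above the tray's underside (80 bottomed), within 8 mm of the slot's middle, 16 mm of centred along the axle (all of step 3 and linear speed of each of rotor, tray below 0.02 m/s and angular speed of rotor below 0.3 rad/s and contact force between the fingers and rotor below 0.1 N); the robot touches nothing.
It fails at once if the tray is lifted off the table or tipped (height (world z) of tray above 0.015 m or angle between tray's own z axis and vertical above 0.15 rad).
It fails at once if the rotor is rammed into the tray (over 60 N) (contact force between rotor and tray above 60 N).
It fails at once if the rotor is dropped: let go more than about 6 mm above where it comes to rest (contact force between the fingers and rotor below 0.1 N and linear speed of rotor above 0.35 m/s).
It fails at once if a bystander is shifted by more than 20 mm (distance of any of housing, cover, bottle, spool, bearing, partsbin, wrench from where it was at the start of the episode above 0.02 m).
It also fails if it takes over 64 s, if anything falls off the work surface, if the arm or the gripper's body presses on something with over 40 N, if the wrist force passes 120 N, or if a joint passes its speed limit or range.

ROBOT

A 6-joint arm with a two-finger parallel gripper is mounted at the origin on the work surface. World frame = base frame: x ahead of the robot, y to its left, z up, the work surface at z = 0. Lengths are in m, angles in rad, forces in N, time in s.
With the tool pointing down it reaches from about 0.25 to 0.775 m from the base axis. Payload 4 kg.
Tool frame: the origin (TCP) lies between the finger pads; the fingertips stand 19 mm ahead of it and the grasp point (between the pads) is the TCP (manip.nose_length is the z of the fingertips in the tool frame, in m); z points along the fingers, y is the line along which they close (so a half turn about z gives the same grasp; the last joint's range is limited). The gripper opens to 85 mm and grips with 20 to 120 N. Pads are 22 mm wide; open, the fingers measure 114 mm over their backs; the gripper's body (76 mm by 85 mm) begins 54 mm behind the grasp point. The pads swing forward as they close: fully open they stand 13 mm farther back than shut.
Start: joints at [-1.211, 0.087, 1.371, -0, 1.684, -0.103], TCP at [0.246, -0.492, 0.25] pointing down, gripper open.
Joint ranges: [-3.1, 3.1], [-0.76, 2.03], [0.27, 2.55], [-1.08, 4.22], [0.17, 2.65], [-2.57, 2.57]. Speed limits (rad/s): [2.79, 2.79, 3.14, 3.14, 3.14, 3.14].

INTERFACE

Orientations are given as a rotation vector (axis times angle).
In Python, from station import status, eyes, manip gives the robot as it stands. The module is installed in compiled form; this text tells all that it offers.
- The arm moves only by the tool carry_out, never from a script. Its argument "moves" is a list of rows, each a list of 7 numbers: the finger opening in mm, from 0 to 85.4, then the shift along the tool's x, y, z in mm, then the turn, a rotation vector about the tool's x, y, z in units of 5 degrees (1.0 is 5 degrees). In form: [[jaw, x, y, z, rx, ry, rz], ...]. A call has 1 to 10 rows; each row shifts and turns the commanded pose from where the row before left it, along the tool's axes as they then stand; what a row does not reach is not made up. A row lasts 1/8 s, in which the tool goes at most 62.5 mm and 10.7 degrees, less where a joint would pass 70% of its speed; a pose out of reach is approached as far as the arm can. A call is refused whole if a number of a shift passes 62.5 or a number of a turn 1, either way. A call with a gripper value outside its range is refused whole. The fingers move at their own pace and stop on an object; "newtons" is the grip in N (left out, the last holds). Time passes only in rows, so rows that do not move let the fingers close. It gives the time, the measured TCP pose, the force, the opening and the grip force at its end, in the units of the state.
- status.observe(): the state, without advancing time (a new reading comes with each control period).
- eyes.snapshot(name): name is "scene" or "top" or "wrist"; returns (picture, depth): 480x640x3 uint8, blue, green, red; 480x640 float32, m along the optical axis (not along the pixel's ray), 0 where there is no reading.
- eyes.camera_model(name): a dict with "fov_y" (degrees; the focal length in pixels is half the picture's height over the tangent of half this angle, whatever the lens; pixels are square), "cx", "cy" (the principal point, pixels), "position" and "orientation" of the camera in the world; the wrist camera has in their place "mount" (4x4, takes a point from camera to tool coordinates, whose origin is the TCP and whose axes are the flange's). Camera axes: x right, y down, z forward; pixel columns grow to the right and rows downward; lengths in m; the calibration is good to about 2 mm. A picture is of the moment at which its call begins: read the wrist's pose just before it. camera_model takes no time and is no camera call.
- manip.sign_off(): hands the job in; it is judged then, once.
The state is a dict: "t": time; "qpos": joint angles; "joint_vel": joint speeds; "joint_efforts": joint torques, N m; "tcp_pos": TCP position; "ee_rot": TCP orientation; "contact_force": force on the tool from outside, world axes, zero at the start; "torque": the same for the moment, N m; "grip_width": opening from 0.0 (shut) to 1.0 (fully open); "gripper_force": force on a finger pad.
Only numpy, scipy, OpenCV 4.12 (cv2) and the standard library are available. Lean on these libraries where they do the work, as an engineer would, in place of code of your own. Each camera call takes 0.05 s, during which the arm holds its last target. There are 200 camera calls.

## Working session

There is one attempt and no reset: what is moved stays moved. The work goes in short steps, Python scripts to look and compute and a tool call to move; the robot and the scene stay as the last step left them, time stands still between calls to the robot, and variables do not carry over. Pictures are saved under pics/ and viewed, at most 10 in all, crops included, and the job is handed in when it is done.

Besides the shell and the picture viewer there is one more tool, called as name([rows], argument=value, ...), one row to a line, values as JSON. carry_out: Moves the arm, as the interface text tells. Its arguments: {"type":"object","properties":{"moves":{"type":"array","items":{"type":"array","items":{"type":"number"}}},"newtons":{"type":"number"}},"required":["moves"]}

```bash
mkdir -p pics; cat > h.py <<'E'
import numpy as np, cv2
from scipy.spatial.transform import Rotation as R
from station import status, eyes, manip
def snap(n):
    s=status.observe(); p,d=eyes.snapshot(n); m=eyes.camera_model(n)
    f=240/np.tan(np.radians(m['fov_y'])/2)
    if 'mount' in m:
        T=np.eye(4); T[:3,:3]=R.from_rotvec(s['ee_rot']).as_matrix(); T[:3,3]=s['tcp_pos']; T=T@np.array(m['mount'])
    else:
        T=np.eye(4); o=np.array(m['orientation'])
        T[:3,:3]=o if o.shape==(3,3) else R.from_rotvec(o).as_matrix() if o.size==3 else R.from_quat(o).as_matrix()
        T[:3,3]=m['position']
    v,u=np.mgrid[:480,:640]
    P=np.stack([(u-m['cx'])/f*d,(v-m['cy'])/f*d,d],-1)@T[:3,:3].T+T[:3,3]
    P[d==0]=np.nan
    return p,d,P
E
python3 - <<'E'
from h import *
print(status.observe())
for n in('top','scene'):
    print(eyes.camera_model(n))
    p,d,P=snap(n); cv2.imwrite(f'pics/{n}0.png',p); np.savez(f'{n}0.npz',p=p,P=P)
    print(P[240,320],P[400,100])
E
```

```text
{'t': 0.0, 'qpos': array([-1.21108254e+00,  8.80041447e-02,  1.37229780e+00, -9.81684926e-06,
        1.68359469e+00, -1.03097252e-01]), 'joint_vel': array([ 1.18084953e-03,  5.27858493e-04,  8.43199038e-04, -2.62607909e-04,
        1.20009854e-03,  2.60916329e-05]), 'joint_efforts': array([ 7.27293100e-04, -3.51861620e+01, -3.13273752e+01, -2.75901601e-05,
        1.07830609e-02,  2.84595080e-05]), 'tcp_pos': array([ 0.24538647, -0.4917074 ,  0.24909013]), 'ee_rot': array([-3.05563096e+00, -7.19985643e-01,  4.77935699e-04]), 'contact_force': array([-0.63745869,  0.60606861,  0.49551542]), 'torque': array([-0.00060042,  0.01430166,  0.02597139]), 'gripper_force': 0.0, 'grip_width': 0.9986337374746723}
{'fov_y': 46.946660183379265, 'cx': 318.13055045982037, 'cy': 233.62912188923247, 'position': array([ 0.38727445, -0.07216282,  1.45846329]), 'orientation': array([-2.17431393,  2.16945113, -0.06096994])}
[ 0.48278833 -0.04633224  0.00575305] [0.06438042 0.52582263 0.00170257]
{'fov_y': 49.68924429610881, 'cx': 310.5584654270042, 'cy': 235.50677513869533, 'position': array([1.37623457, 0.50807653, 1.06320847]), 'orientation': array([-1.22983345, -2.25313912,  0.97348855])}
[ 0.40376314 -0.06267385 -0.00217476] [ 0.9350282  -0.69946911 -0.75037656]
```

View pics/top0.png

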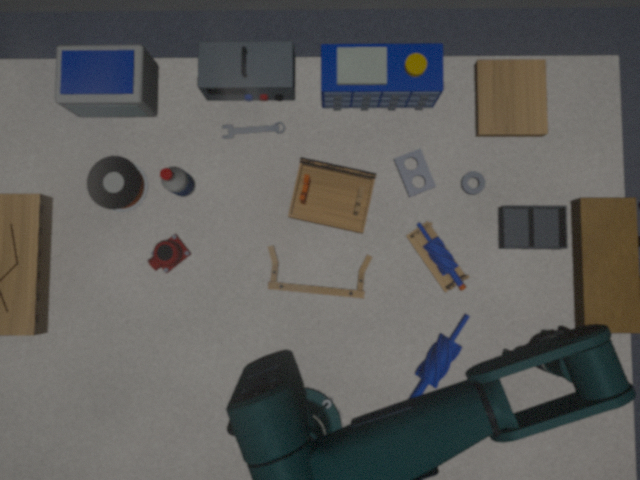

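View pics/scene0.png

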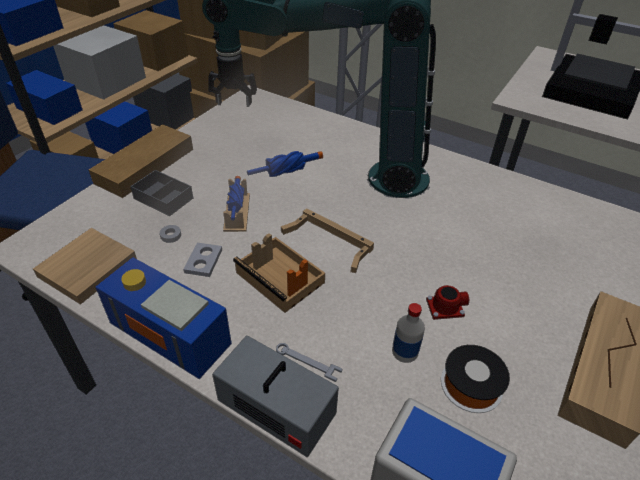

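The top view looks down with +x up and +y left. The tray is at about (333,196), with its black lip running (302,160)–(375,178) and the orange fork on the left at (305,190). The dock is at (320,275). The rotor on its rest is at (440,255), with the orange tip at (462,288). The larger look-alike is at (440,360).

```bash
cat > m.py <<'E'
from h import *
def rect(Q):
    (c,s,a)=cv2.minAreaRect((Q[:,:2]*1000).astype(np.float32)); return np.round(c,1),np.round(s,1),round(a,2)
z=np.load('top0.npz'); p=z['p'].astype(int); P=z['P']; v,u=np.mgrid[:480,:640]
def box(x0,x1,y0,y1,lo,hi):
    return (u>=x0)&(u<x1)&(v>=y0)&(v<y1)&(P[...,2]>lo)&(P[...,2]<hi)
print('table z',np.nanmedian(P[300:330,200:240,2]))
for nm,b in dict(lip=box(285,390,150,190,.05,.07),tray=box(280,390,150,240,.012,.07),bar=box(262,375,278,305,.02,.045),dock=box(260,380,240,305,.012,.045),forks=box(285,380,165,225,.085,.115)).items():
    print(nm,b.sum(),rect(P[b]),np.nanmedian(P[b][:,2]))
for nm,b in dict(fo=box(285,335,165,225,.085,.115),fp=box(335,380,165,225,.085,.115)).items():
    if b.sum(): print(nm,b.sum(),P[b].mean(0),rect(P[b]))
blue=(p[...,0]-p[...,2]>50)
b=box(400,475,215,300,.03,.1)&blue; Q=P[b]; c=Q.mean(0); w,V=np.linalg.eigh(np.cov(Q[:,:2].T)); print('rotor',b.sum(),c,V[:,1],rect(Q))
b=box(400,475,215,300,.06,.1)&blue; print('top',P[b].mean(0),rect(P[b]))
o=box(440,475,270,300,.03,.1)&(p[...,2]-p[...,0]>50); print('orange',o.sum(),P[o].mean(0))
r=box(400,475,215,300,.004,.1); print('rest',rect(P[r]))
E
python3 m.py
```

```text
table z 0.0011589712637365412
lip 478 (array([636.2, -86.7]), array([199.1,  80.9]), 79.57) 0.06040271513411288
tray 1402 (array([597.7, -77.4]), array([200.1, 156.3]), 77.5) 0.041193607619197325
bar 844 (array([358.7, -36.8]), array([ 48.7, 248.1]), 0.18) 0.03078439137548783
dock 1240 (array([386.4, -36.6]), array([280.1, 142.7]), 84.8) 0.02845599488937922
forks 185 (array([595. , -76.6]), array([152.1,  64. ]), 77.66) 0.09626388658426022
fo 89 [ 0.6103075  -0.0088174   0.09571684] (array([609.9,  -8.4]), array([12.5, 64. ]), 77.48)
fp 96 [ 0.57989571 -0.14497535  0.09622827] (array([ 579.8, -145. ]), array([11.9, 63.5]), 77.84)
rotor 490 [ 0.43790865 -0.35092861  0.0774085 ] [-0.83012679 -0.55757467] (array([ 445.3, -347.1]), array([179.3,  38.2]), 34.36)
top [ 0.43790865 -0.35092861  0.0774085 ] (array([ 445.3, -347.1]), array([179.3,  38.2]), 34.36)
orange 18 [ 0.36181834 -0.40161108  0.0692918 ]
rest (array([ 439.2, -352.5]), array([194.3, 220.3]), 89.98)
```

```bash
cat >> m.py <<'E'
print('----')
b=box(258,385,235,310,.0265,.04); print('bar',b.sum(),rect(P[b]))
g=box(258,385,235,310,.014,.0262); Q=P[g]
for nm,S in(('L',Q[Q[:,1]>-.03]),('R',Q[Q[:,1]<-.03])): print(nm,len(S),rect(S))
yaw=np.radians(rect(P[b])[2]);
if yaw>.8: yaw-=np.pi/2
A=np.array([[np.cos(yaw),-np.sin(yaw)],[np.sin(yaw),np.cos(yaw)]])
L=P[b][:,:2]@A; print('yaw',yaw,'bar local x',np.percentile(L[:,0],[1,50,99]),'y',np.percentile(L[:,1],[0,1,99,100]))
L=Q[:,:2]@A
for x in np.arange(L[:,0].min(),L[:,0].max(),.01):
    k=abs(L[:,0]-x)<.005; y=np.sort(L[k,1]); 
    if len(y)>2: print(round(x,3),len(y),y[0].round(3),y[y<y.mean()][-1].round(3),y[y>=y.mean()][0].round(3),y[-1].round(3))
E
python3 m.py | sed -n '/----/,$p'
```

```text
----
bar 756 (array([396. , -38.7]), array([265.7, 105.1]), 84.26)
L 220 (array([389.6,  35.2]), array([128.8, 143.4]), 81.65)
R 238 (array([ 372. , -124.4]), array([ 80. , 168.9]), 31.2)
yaw -0.1001818990644745 bar local x [0.34577326 0.35648036 0.44155276] y [-0.13170584 -0.12466799  0.12309799  0.13395946]
0.345 14 -0.108 -0.007 0.019 0.12
0.355 23 -0.118 -0.027 -0.014 0.119
0.365 43 -0.122 -0.013 0.005 0.118
0.375 35 -0.122 -0.106 0.105 0.119
0.385 42 -0.12 -0.107 0.103 0.12
0.395 41 -0.122 -0.106 0.104 0.118
0.405 46 -0.121 -0.106 0.104 0.119
0.415 42 -0.122 -0.107 0.104 0.121
0.425 44 -0.127 -0.109 0.108 0.127
0.435 47 -0.13 -0.113 0.112 0.128
0.445 45 -0.135 -0.12 0.115 0.134
0.455 34 -0.137 -0.121 0.12 0.135
```

```bash
cat >> m.py <<'E'
print('====')
for Pz,nm in((z,'top'),(np.load('scene0.npz'),'scene')):
    X=Pz['P'].reshape(-1,3); L=X[:,:2]@A
    k=(abs(L[:,1])<.09)&(L[:,0]>.32)&(L[:,0]<.42)&(X[:,2]>.024)&(X[:,2]<.04)
    print(nm,k.sum(),np.percentile(L[k,0],[0,2,5,50,95,98,100]))
    for y in(-.08,-.04,0,.04,.08):
        kk=k&(abs(L[:,1]-y)<.012); print(y,np.percentile(L[kk,0],[3,50,97]))
    k=(abs(L[:,1])<.14)&(L[:,0]>.40)&(L[:,0]<.49)&(X[:,2]>.012)&(X[:,2]<.03); print('mouth',np.percentile(L[k,0],[95,99,100]))
E
python3 m.py | sed -n '/====/,$p'
```

```text
====
top 546 [0.34536914 0.34608758 0.34674579 0.35571445 0.36471351 0.36534185
 0.3660931 ]
-0.08 [0.34699431 0.3558348  0.36528632]
-0.04 [0.34658274 0.35577987 0.36498542]
0 [0.34631737 0.35558559 0.36490064]
0.04 [0.34630222 0.3556509  0.3649596 ]
0.08 [0.34600656 0.3554163  0.36435196]
mouth [0.45551112 0.45826896 0.4606463 ]
scene 346 [0.3425347  0.34490261 0.3469586  0.35947203 0.36838817 0.369412
 0.37218483]
-0.08 [0.34842021 0.3595991  0.36909933]
-0.04 [0.34480472 0.35969261 0.36792897]
0 [0.34531828 0.35882718 0.36882933]
0.04 [0.34751355 0.3593928  0.36898326]
0.08 [0.34679898 0.35964861 0.36859177]
mouth [0.45904912 0.46148261 0.46263796]
```

```bash
cat > go.py <<'E'
from h import *
def plan(xyz,yaw):
    """shift in present tool axes (mm), then turn about tool axes (units of 5 deg) to point down with tool-x at yaw"""
    s=status.observe(); M=R.from_rotvec(s['ee_rot'])
    T=R.from_matrix(np.array([[np.cos(yaw),np.sin(yaw),0],[np.sin(yaw),-np.cos(yaw),0],[0,0,-1]]).T.T)
    m=M.as_matrix(); print('now',(s['tcp_pos']*1000).round(1),'yaw',np.arctan2(m[1,0],m[0,0]).round(3),'j6',s['qpos'][5].round(2),'t',round(s['t'],2))
    print('shift',(M.inv().apply(np.array(xyz)-s['tcp_pos'])*1000).round(1),'turn',((M.inv()*T).as_rotvec()/np.radians(5)).round(2))
E
python3 -c "
from go import *
print(manip.nose_length); print(eyes.camera_model('wrist')['mount'])
plan((.702,-.101,.20),-.218)"
```

```text
0.019
[[-4.46180227e-04 -9.53421361e-01 -3.01641358e-01  7.72483620e-02]
 [ 9.99999885e-01 -3.72232393e-04 -3.02630455e-04 -6.65779148e-04]
 [ 1.76253656e-04 -3.01641458e-01  9.53421418e-01 -1.23301685e-01]
 [ 0.00000000e+00  0.00000000e+00  0.00000000e+00  1.00000000e+00]]
now [ 245.4 -491.7  249.2] yaw 0.463 j6 -0.1 t 0.1
shift [ 583.  -145.7   49.7] turn [-0.02  0.01  7.8 ]
```

carry_out([
  [85,55,-14,5,0,0,0],
  [85,55,-14,5,0,0,0],
  [85,55,-14,5,0,0,0],
  [85,55,-14,5,0,0,0],
  [85,55,-14,5,0,0,0],
  [85,55,-14,5,0,0,0],
  [85,55,-14,5,0,0,0],
  [85,55,-14,5,0,0,0],
  [85,55,-14,5,0,0,0],
  [85,55,-14,5,0,0,0],
])

```text
t: 1.35
tcp_pos: [0.6762, -0.1199, 0.1994]
ee_rot: [-3.058, -0.721, 0.002]
contact_force: [0.6, -0.7, 0.6]
grip_width: 0.995
gripper_force: 0.0
```

carry_out([
  [85,33,-6,0,0,0,0],
  [85,0,0,0,0,0,1],
  [85,0,0,0,0,0,1],
  [85,0,0,0,0,0,1],
  [85,0,0,0,0,0,1],
  [85,0,0,0,0,0,1],
  [85,0,0,0,0,0,1],
  [85,0,0,0,0,0,1],
  [85,0,0,0,0,0,0.8],
  [85,0,0,0,0,0,0],
])

```text
t: 2.6
tcp_pos: [0.7018, -0.1012, 0.1994]
ee_rot: [-3.123, 0.34, 0.002]
contact_force: [-0.5, -0.4, 0.5]
grip_width: 0.998
gripper_force: 0.0
```

```bash
python3 -c "
from go import *
plan((.702,-.101,.036),-.218)
p,d,P=snap('wrist'); cv2.imwrite('pics/w1.png',p)
import numpy as np
# lip: z .05-.07 points farthest along tray x
ax=np.array([np.cos(-.218),np.sin(-.218)]);ay=np.array([-ax[1],ax[0]])
k=(P[...,2]>.054)&(P[...,2]<.068)
Q=P[k][:,:2]-[.595,-.0768]
X=Q@ax;Y=Q@ay;s=(X>.05)&(X<.1)
for y in(-.06,-.03,0,.03,.06):
  e=s&(abs(Y-y)<.01); print(y,e.sum(),np.percentile(X[e],[2,98]) if e.sum()>5 else '')
"
```

```text
now [ 701.8 -101.2  199.4] yaw -0.217 j6 1.56 t 2.6
shift [  0.4  -0.2 163.4] turn [0.   0.02 0.01]
-0.06 644 [0.06710622 0.08100651]
-0.03 633 [0.06719277 0.08105995]
0 632 [0.06706516 0.08107118]
0.03 637 [0.06710893 0.08104227]
0.06 636 [0.06708568 0.08106768]
```

carry_out([
  [85,0,0,40,0,0,0],
  [85,0,0,40,0,0,0],
  [85,0,0,40,0,0,0],
  [85,0,0,28,0,0,0],
  [85,0,0,15,0,0,0],
  [85,0,0,0,0,0,0],
  [85,-8,0,0,0,0,0],
  [85,-5,0,0,0,0,0],
  [85,-3,0,0,0,0,0],
  [85,0,0,0,0,0,0],
])

```text
t: 3.9
tcp_pos: [0.6864, -0.0977, 0.038]
ee_rot: [3.123, -0.341, 0.001]
contact_force: [-0.0, 0.4, 0.7]
grip_width: 0.994
gripper_force: 0.0
```

carry_out([
  [85,-7,0,0,0,0,0],
  [85,-8,0,0,0,0,-0.15],
  [85,-8,-1,0,0,0,-0.15],
  [85,-8,-1,0,0,0,-0.15],
  [85,-8,-1,0,0,0,-0.15],
  [85,-8,-1,0,0,0,-0.15],
  [85,-8,-1,0,0,0,-0.15],
  [85,-8,-1,0,0,0,-0.15],
  [85,-8,-1,0,0,0,-0.15],
  [85,0,0,0,0,0,0],
])

```text
t: 5.15
tcp_pos: [0.6167, -0.078, 0.0376]
ee_rot: [-3.137, 0.177, 0.002]
contact_force: [0.9, 0.6, 1.3]
grip_width: 0.995
gripper_force: 0.7
```

```bash
cat > tr.py <<'E'
from go import *
from m2 import *
E
cat > m2.py <<'E'
from h import *
D=np.array([.4387,-.0451]);dy=-.104
def dock(p,o=D,yaw=dy):
    c,s=np.cos(yaw),np.sin(yaw); return (np.asarray(p)[...,:2]-o)@np.array([[c,-s],[s,c]])
def tray(save=None):
    s=status.observe(); p,d,P=snap('top')
    if save: cv2.imwrite(save,p)
    L=dock(P); k=(P[...,2]>.088)&(P[...,2]<.103)&(abs(L[...,0])<.22)&(abs(L[...,1])<.14)
    o=k&(L[...,1]>-.01); f=k&(L[...,1]<=-.01)
    a=cv2.minAreaRect((L[o]*1000).astype(np.float32)); b=cv2.minAreaRect((L[f]*1000).astype(np.float32))
    a0,b0=np.array(a[0]),np.array(b[0]); e=a0-b0
    print('forks',a,b); print('tray dock xy mm',(a0+b0)/2,'yaw',-np.arctan2(e[0],e[1]),'sep',np.linalg.norm(e))
    m=R.from_rotvec(s['ee_rot']).as_matrix(); print('tcp dock',dock(s['tcp_pos'])*1000,'yaw rel',np.arctan2(m[1,0],m[0,0])-dy,'F',s['contact_force'])
E
python3 -c "
from m2 import *
tray('pics/t2.png')"
```

```text
forks ((138.05560302734375, 35.4459228515625), (18.40835952758789, 76.15115356445312), 75.44241333007812) ((125.38167572021484, -65.96713256835938), (138.5112762451172, 44.44844436645508), 1.2818773984909058)
tray dock xy mm [131.71863937 -15.26060486] yaw -0.12432873540737632 sep 102.20193854810452
tcp dock [180.44233288 -14.2821997 ] yaw rel -0.008496254440035975 F [0.8557934  0.58428493 1.26424014]
```

View pics/t2.png

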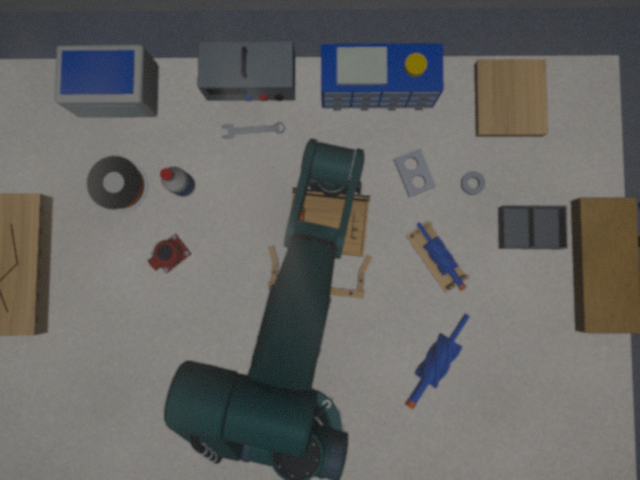

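The tray is following and now sits nearly parallel to the dock, with its near edge around (330,250) px. The arm hides the forks from the top camera, so I'll use the scene camera from here.

carry_out([
  [85,-7,-1.5,0,0,0,0],
  [85,-7,-1.5,0,0,0,0],
  [85,-7,-1.5,0,0,0,0],
  [85,-7,-1.5,0,0,0,-0.1],
  [85,-7,-1.5,0,0,0,0],
  [85,-7,-1.5,0,0,0,0],
  [85,0,0,0,0,0,0],
])

```text
t: 6.08
tcp_pos: [0.5756, -0.0644, 0.0372]
ee_rot: [-3.137, 0.164, 0.004]
contact_force: [0.8, -0.3, 0.7]
grip_width: 0.995
gripper_force: 0.5
```

```bash
sed -i "s/def tray(save=None):/def tray(save=None,cam='scene'):/; s/snap('top')/snap(cam)/" m2.py
python3 -c "
from m2 import *
tray('pics/s3.png')"
```

```text
forks ((96.1773910522461, 57.8399772644043), (69.06390380859375, 154.38754272460938), 62.23628234863281) ((146.87420654296875, -43.6858024597168), (61.21467971801758, 22.48206901550293), 72.3390121459961)
tray dock xy mm [121.5257988   7.0770874] yaw 0.46312682249030923 sep 113.47973849763285
tcp dock [138.1727716   -4.98756192] yaw rel -0.00023845577082237668 F [ 0.77339166 -0.31886766  0.65455023]
```

View pics/s3.png

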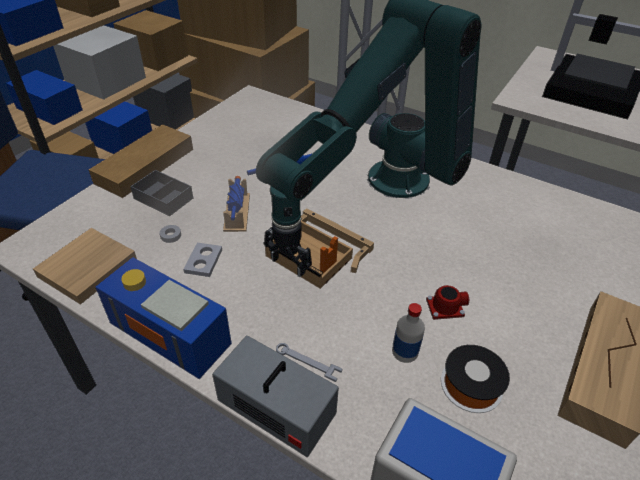

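The tray is at (310,250) px, just short of the dock mouth, and only the orange fork at (328,255) is clearly visible. I'll measure from that.

```bash
cat >> m2.py <<'E'
def orange():
    p,d,P=snap('scene'); hsv=cv2.cvtColor(p,cv2.COLOR_BGR2HSV); L=dock(P)
    k=(hsv[...,0]<14)&(hsv[...,1]>150)&(abs(L[...,0])<.25)&(abs(L[...,1])<.14)&(P[...,2]>.06)&(P[...,2]<.103)
    r=cv2.minAreaRect((L[k]*1000).astype(np.float32)); print('orange',k.sum(),np.round(r[0],1),np.round(r[1],1),r[2])
    # left wall top (40 mm), along x
    k=(P[...,2]>.036)&(P[...,2]<.044)&(abs(L[...,0])<.2)&(L[...,1]>.078)&(L[...,1]<.13)
    q=L[k]*1000; vx=cv2.fitLine(q.astype(np.float32),cv2.DIST_HUBER,0,1,1).ravel()
    print('left wall',k.sum(),vx.round(3),'x',np.percentile(q[:,0],[1,99]),'y',np.percentile(q[:,1],[5,50,95]))
E
python3 -c "
from m2 import *
orange()"
```

```text
orange 203 [47.7 68.2] [16.4 68.4] 88.13560485839844
left wall 130 [1.0000e+00 1.3000e-02 4.7277e+01 9.4898e+01] x [-29.06417879 123.4978765 ] y [81.3969037  95.04155337 98.41181475]
```

carry_out([
  [85,-7,-0.5,0,0,0,0],
  [85,-7,-0.5,0,0,0,0],
  [85,-7,-0.5,0,0,0,0],
  [85,-7,-0.5,0,0,0,0],
  [85,-7,0,0,0,0,0],
  [85,-5,0,0,0,0,0],
  [85,-4,0,0,0,0,0],
  [85,-3,0,0,0,0,0],
  [85,0,0,0,0,0,0],
])

```text
t: 7.3
tcp_pos: [0.5302, -0.0578, 0.0375]
ee_rot: [-3.137, 0.164, 0.0]
contact_force: [2.5, 0.2, -1.0]
grip_width: 0.995
gripper_force: 1.0
```

```bash
python3 -c "
from m2 import *
s=status.observe(); print(dock(s['tcp_pos'])*1000, s['contact_force'])
orange()"
```

```text
[92.35573999 -3.16797475] [ 2.47818745  0.19814282 -0.96690216]
orange 197 [ 1.9 69.6] [65.9 16. ] 1.049345850944519
left wall 123 [1.0000e+00 1.9000e-02 6.1800e-01 9.5938e+01] x [-75.57495927  77.29273806] y [ 83.79836201  96.13750247 100.19508663]
```

Nearly home; I'll press gently until the force rises.

carry_out([
  [85,-1.5,0,0,0,0,0],
  [85,-1.5,0,0,0,0,0],
  [85,-1,0,0,0,0,0],
  [85,0,0,0,0,0,0],
  [85,0,0,0,0,0,0],
])

```text
t: 7.98
tcp_pos: [0.5298, -0.0575, 0.0389]
ee_rot: [3.137, -0.162, 0.013]
contact_force: [9.4, 0.6, -1.7]
grip_width: 0.992
gripper_force: 4.5
```

carry_out([
  [85,10,0,0,0,0,0],
  [85,12,0,0,0,0,0],
  [85,0,0,-50,0,0,0],
  [85,0,0,-60,0,0,0],
  [85,0,0,-60,0,0,0],
  [85,0,0,-10,0,0,0],
])

```text
t: 8.72
tcp_pos: [0.5508, -0.0605, 0.2235]
ee_rot: [3.135, -0.164, 0.015]
contact_force: [0.5, 0.1, 0.4]
grip_width: 0.996
gripper_force: 0.0
```

```bash
python3 -c "
from go import *
from m2 import *
orange(); plan((.43,-.35,.25),.59)"
```

```text
orange 197 [ 0.7 70.4] [67.9 15.7] 1.9292290210723877
left wall 139 [ 1.0000e+00 -1.0000e-03  2.2860e+00  9.6236e+01] x [-81.88442501  76.12477974] y [ 85.18604123  96.60708535 101.15156002]
now [550.1 -60.4 222. ] yaw -0.105 j6 1.46 t 8.78
shift [-89.  300.6 -28.3] turn [ 0.04 -0.07 -7.96]
```

carry_out([
  [85,-15,50,-5,0,0,0],
  [85,-15,50,-5,0,0,0],
  [85,-15,50,-5,0,0,0],
  [85,-15,50,-5,0,0,0],
  [85,-15,50,-5,0,0,0],
  [85,-14,50,-3,0,0,0],
  [85,0,0,0,0,0,-1],
  [85,0,0,0,0,0,-1],
  [85,0,0,0,0,0,-1],
  [85,0,0,0,0,0,-1],
])

```text
t: 10.02
tcp_pos: [0.4278, -0.3485, 0.2423]
ee_rot: [-3.113, -0.387, 0.006]
contact_force: [0.6, 0.3, 0.3]
grip_width: 0.994
gripper_force: 0.0
```

carry_out([
  [85,0,0,0,0,0,-1],
  [85,0,0,0,0,0,-1],
  [85,0,0,0,0,0,-1],
  [85,0,0,0,0,0,-1],
  [85,0,0,0,0,0,0],
])

```text
t: 10.65
tcp_pos: [0.428, -0.3485, 0.2428]
ee_rot: [-3.001, -0.916, 0.004]
contact_force: [-0.7, 1.4, -0.0]
grip_width: 1.0
gripper_force: 0.0
```

```bash
cat > rot.py <<'E'
from go import *
from m2 import *
def rotor(zlo,zhi,near,save=None,rad=.15):
    p,d,P=snap('wrist')
    if save: cv2.imwrite(save,p)
    hsv=cv2.cvtColor(p,cv2.COLOR_BGR2HSV); k=(hsv[...,0]>100)&(hsv[...,0]<130)&(hsv[...,1]>110)&(P[...,2]>zlo)&(P[...,2]<zhi)&(np.hypot(P[...,0]-near[0],P[...,1]-near[1])<rad)
    o=((hsv[...,0]<14)&(hsv[...,1]>140))&(P[...,2]>zlo)&(P[...,2]<zhi)&(np.hypot(P[...,0]-near[0],P[...,1]-near[1])<rad)
    Q=P[k|o]; xy=Q[:,:2]; l=cv2.fitLine((xy*1000).astype(np.float32),cv2.DIST_HUBER,0,.5,.5).ravel()
    c,dv=l[2:]/1000,l[:2]
    if o.sum()>10 and (P[o][:,:2].mean(0)-c)@dv<0: dv=-dv
    t=(xy-c)@dv; n=(xy-c)@np.array([-dv[1],dv[0]])
    print('n',len(Q),o.sum(),'extent',t.min(),t.max(),'thick-dir yaw',np.arctan2(dv[1],dv[0]),'mid',c+dv*(t.min()+t.max())/2)
    m0=(t.min()+t.max())/2; t=t-m0
    for a in np.arange(-.095,.1,.019):
        e=abs(t-a)<.006
        if e.sum()>5: print(a.round(3),'n',np.percentile(n[e],[2,98]).round(4),'ztop',np.percentile(Q[e,2],97).round(4))
E
python3 -c "
from rot import *
rotor(.03,.1,(.44,-.35),'pics/r4.png'); plan((.44,-.35,.06),.59)
tray(cam='top')"
```

```text
n 10095 259 extent -0.09307976305222954 0.10656202524019216 thick-dir yaw -2.542303 mid [ 0.44081943 -0.34980138]
-0.095 n [-0.0038  0.0063] ztop 0.0664
-0.076 n [-0.0038  0.0065] ztop 0.0666
-0.057 n [-0.0039  0.006 ] ztop 0.0665
-0.038 n [-0.0215  0.0215] ztop 0.0845
-0.019 n [-0.0188  0.0234] ztop 0.0835
0.0 n [-0.0217  0.021 ] ztop 0.0842
0.019 n [-0.0188  0.0231] ztop 0.0838
0.038 n [-0.0222  0.0204] ztop 0.0836
0.057 n [-0.0079  0.0085] ztop 0.0692
0.076 n [-0.0072  0.0079] ztop 0.0691
0.095 n [-0.0081  0.008 ] ztop 0.0694
now [ 428.1 -348.6  243.2] yaw 0.592 j6 0.19 t 10.7
shift [  9.3   8.6 183.2] turn [-0.04  0.01  0.02]
forks ((0.041210174560546875, 67.61354064941406), (63.155433654785156, 11.996236801147461), 0.29719531536102295) ((0.04418754577636719, -71.93729400634766), (11.717267990112305, 62.58909606933594), 89.77861785888672)
tray dock xy mm [ 0.04269886 -2.16187668] yaw 2.133538808788213e-05 sep 139.5508346875234
tcp dock [  20.92139151 -302.91548675] yaw rel 0.696074967701487 F [ 0.49380955  0.24887983 -1.17991531]
```

View pics/r4.png

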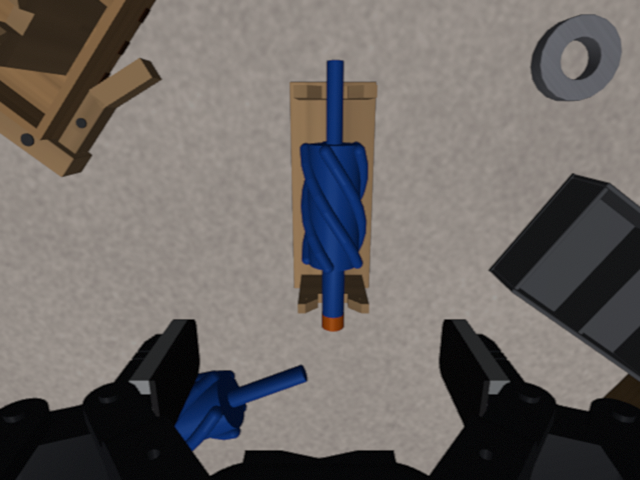

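Tray is docked: dock frame x = 0.0 mm, y = −2.2 mm, yaw 0. The wrist view is centred on the rotor, thin end at (335,65) and orange tip at (332,322). The body runs rows 145–268 and nothing obstructs it.

Joint 6 can't turn far enough for a direct placement. I'll pick the rotor, lay it on free table at the left, regrasp it turned by π, then place it.

carry_out([
  [85,6,8,40,0,0,0],
  [85,0,0,50,0,0,-0.08],
  [85,0,0,45,0,0,0],
  [85,0,0,35,0,0,0],
  [85,0,0,15,0,0,0],
  [85,0,0,0,0,0,0],
  [40,0,0,0,0,0,0],
  [40,0,0,0,0,0,0],
  [40,0,0,0,0,0,0],
  [40,0,0,0,0,0,0],
], newtons=40)

```text
t: 12.0
tcp_pos: [0.4389, -0.3531, 0.0625]
ee_rot: [2.998, 0.928, 0.003]
contact_force: [-1.0, -0.2, 6.5]
grip_width: 0.568
gripper_force: 40.9
```

carry_out([
  [40,0,0,0,0,0,0],
  [40,0,0,0,0,0,0],
  [40,0,0,0,0,0,0],
])

```text
t: 12.38
tcp_pos: [0.4389, -0.3531, 0.0626]
ee_rot: [2.998, 0.928, 0.003]
contact_force: [0.0, -1.2, 5.0]
grip_width: 0.572
gripper_force: 40.9
```

carry_out([
  [40,0,0,-15,0,0,0],
  [40,0,0,-30,0,0,0],
  [40,0,0,-45,0,0,0],
  [40,0,0,-45,0,0,0],
  [40,0,0,-40,0,0,0],
  [40,0,0,-20,0,0,0],
  [40,0,0,0,0,0,0],
])

```text
t: 13.25
tcp_pos: [0.4384, -0.3526, 0.2576]
ee_rot: [2.997, 0.928, 0.003]
contact_force: [-0.1, -0.7, -2.9]
grip_width: 0.568
gripper_force: 42.4
```

```bash
python3 -c "
from rot import *
plan((.38,.22,.25),.3)
z=np.load('top0.npz')['P']; L=z[(z[...,2]>.01)&(z[...,2]<.2)]
k=(L[:,0]>.2)&(L[:,0]<.6)&(L[:,1]>.1)&(L[:,1]<.45); print(L[k].min(0),L[k].max(0), k.sum())
k=(L[:,0]>.22)&(L[:,0]<.55)&(L[:,1]>.1)&(L[:,1]<.33); print(L[k][:, :2].min(0) if k.sum() else 'free',k.sum())
"
```

```text
now [ 438.4 -352.6  257.6] yaw 0.601 j6 0.19 t 13.25
shift [ 275.5 -505.4    5.8] turn [ 0.04 -0.02  3.45]
[0.20082243 0.10658239 0.01001762] [0.59999453 0.44997906 0.10842393] 1183
[0.228909   0.10658239] 340
```

carry_out([
  [40,23,-42,0,0,0,0],
  [40,23,-42,0,0,0,0],
  [40,23,-42,0,0,0,0],
  [40,23,-42,0,0,0,0],
  [40,23,-42,0,0,0,0],
  [40,23,-42,0,0,0,0],
  [40,23,-42,0,0,0,0],
  [40,23,-42,0,0,0,0],
  [40,23,-42,0,0,0,0],
  [40,23,-42,0,0,0,0],
])

```text
t: 14.5
tcp_pos: [0.389, 0.1256, 0.2533]
ee_rot: [-3.001, -0.929, 0.005]
contact_force: [1.9, -0.3, -3.4]
grip_width: 0.57
gripper_force: 42.6
```

carry_out([
  [40,23,-42,0,0,0,0],
  [40,22,-42,0,0,0,0],
  [40,0,0,0,0,0,0.9],
  [40,0,0,0,0,0,0.9],
  [40,0,0,0,0,0,0.9],
  [40,0,0,0,0,0,0.8],
  [40,0,0,0,0,0,0],
])

```text
t: 15.38
tcp_pos: [0.3791, 0.2187, 0.2534]
ee_rot: [3.106, 0.463, -0.006]
contact_force: [-0.9, -0.7, -3.4]
grip_width: 0.573
gripper_force: 42.8
```

```bash
python3 -c "
from rot import *
plan((.38,.22,.027),.3)
s=status.observe(); m=R.from_rotvec(s['ee_rot']).as_matrix(); print(m.round(3))
rotor(.1,.33,s['tcp_pos'],'pics/r5.png')
"
```

```text
now [379.1 218.7 253.4] yaw 0.296 j6 1.67 t 15.38
shift [  2.   -1.1 226.4] turn [ 0.    0.04 -0.04]
[[ 0.956  0.292 -0.003]
 [ 0.292 -0.956 -0.001]
 [-0.004  0.    -1.   ]]
n 42429 1 extent -0.07847666572728215 0.06460027474201135 thick-dir yaw 0.26956296 mid [0.40915379 0.22950734]
-0.076 n [0.0163 0.0211] ztop 0.2569
-0.057 n [-0.0225  0.0159] ztop 0.2725
-0.038 n [-0.0249  0.021 ] ztop 0.2753
-0.019 n [-0.0224  0.0222] ztop 0.3067
0.0 n [-0.0229  0.0204] ztop 0.2751
0.019 n [-0.0191  0.0202] ztop 0.2734
0.038 n [-0.0055  0.0051] ztop 0.2566
0.057 n [-0.0052  0.0055] ztop 0.2566
0.076 n [-0.0049  0.0054] ztop 0.2565
```

View pics/r5.png

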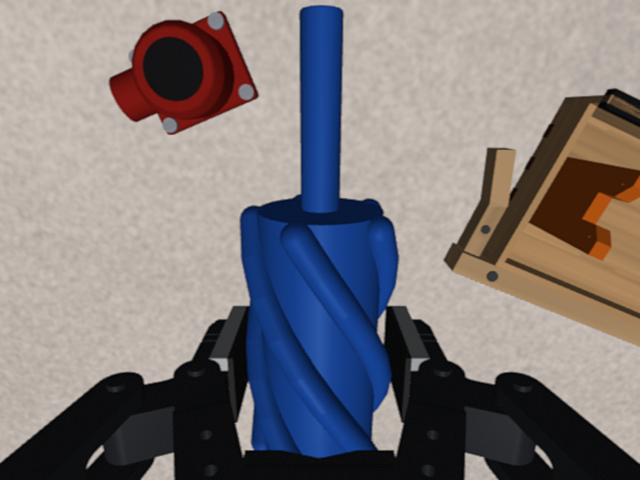

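The rotor is held level, with the thin shaft up at (320,100) px and the housing (top left) and tray (right) clear. Lowering to the table.

carry_out([
  [40,0,0,50,0,0,0],
  [40,0,0,55,0,0,0],
  [40,0,0,50,0,0,0],
  [40,0,0,35,0,0,0],
  [40,0,0,17,0,0,0],
  [40,0,0,8,0,0,0],
  [40,0,0,4,0,0,0],
  [40,0,0,3,0,0,0],
  [40,0,0,2,0,0,0],
  [40,0,0,0,0,0,0],
])

```text
t: 16.68
tcp_pos: [0.3802, 0.2191, 0.0316]
ee_rot: [-3.107, -0.462, -0.001]
contact_force: [0.1, 0.6, -3.3]
grip_width: 0.572
gripper_force: 42.8
```

carry_out([
  [40,0,0,1.5,0,0,0],
  [40,0,0,1.5,0,0,0],
  [40,0,0,1,0,0,0],
  [40,0,0,0,0,0,0],
])

```text
t: 17.18
tcp_pos: [0.38, 0.219, 0.0277]
ee_rot: [3.107, 0.462, -0.0]
contact_force: [-2.4, -1.6, 2.2]
grip_width: 0.573
gripper_force: 43.3
```

carry_out([
  [52,0,0,0,0,0,0],
  [58,0,0,0,0,0,0],
  [70,0,0,0,0,0,0],
  [85,0,0,0,0,0,0],
  [85,0,0,0,0,0,0],
  [85,0,0,-30,0,0,0],
  [85,0,0,-50,0,0,0],
  [85,0,0,-60,0,0,0],
  [85,0,0,-60,0,0,0],
  [85,0,0,0,0,0,-1],
])

```text
t: 18.42
tcp_pos: [0.3826, 0.2202, 0.234]
ee_rot: [-3.081, -0.6, -0.02]
contact_force: [-0.1, 0.1, -1.1]
grip_width: 0.994
gripper_force: 0.0
```

carry_out([
  [85,0,0,0,0,0,-1],
  [85,0,0,0,0,0,-1],
  [85,0,0,0,0,0,-1],
  [85,0,0,0,0,0,-1],
  [85,0,0,0,0,0,-1],
  [85,0,0,0,0,0,-1],
  [85,0,0,0,0,0,-1],
  [85,0,0,0,0,0,-1],
  [85,0,0,0,0,0,-1],
  [85,0,0,0,0,0,-1],
])

```text
t: 19.68
tcp_pos: [0.3799, 0.219, 0.2272]
ee_rot: [2.54, 1.848, -0.0]
contact_force: [-0.5, 0.0, -0.2]
grip_width: 0.993
gripper_force: 0.0
```

carry_out([
  [85,0,0,0,0,0,-1],
  [85,0,0,0,0,0,-1],
  [85,0,0,0,0,0,-1],
  [85,0,0,0,0,0,-1],
  [85,0,0,0,0,0,-1],
  [85,0,0,0,0,0,-1],
  [85,0,0,0,0,0,-1],
  [85,0,0,0,0,0,-1],
  [85,0,0,0,0,0,-1],
  [85,0,0,0,0,0,-1],
])

```text
t: 20.92
tcp_pos: [0.3799, 0.219, 0.2272]
ee_rot: [-1.521, -2.749, 0.0]
contact_force: [-0.2, -0.8, 1.1]
grip_width: 0.99
gripper_force: 0.0
```

carry_out([
  [85,0,0,0,0,0,-1],
  [85,0,0,0,0,0,-1],
  [85,0,0,0,0,0,-1],
  [85,0,0,0,0,0,-1],
  [85,0,0,0,0,0,-1],
  [85,0,0,0,0,0,-1],
  [85,0,0,0,0,0,-1],
  [85,0,0,0,0,0,-1],
  [85,0,0,0,0,0,-1],
  [85,0,0,0,0,0,-1],
])

```text
t: 22.18
tcp_pos: [0.3799, 0.219, 0.2272]
ee_rot: [-0.217, -3.134, 0.0]
contact_force: [-0.4, 0.4, 0.2]
grip_width: 0.991
gripper_force: 0.0
```

carry_out([
  [85,0,0,0,0,0,-1],
  [85,0,0,0,0,0,-1],
  [85,0,0,0,0,0,-1],
  [85,0,0,0,0,0,-1],
  [85,0,0,0,0,0,-1],
  [85,0,0,0,0,0,0],
])

```text
t: 22.92
tcp_pos: [0.3799, 0.219, 0.2272]
ee_rot: [0.46, -3.108, 0.0]
contact_force: [0.6, 0.5, -0.3]
grip_width: 0.99
gripper_force: 0.0
```

```bash
python3 -c "
from rot import *
rotor(.004,.1,(.38,.219),'pics/r6.png',.13)
plan((.38,.22,.027),.3+np.pi)
"
```

```text
n 12119 3636 extent -0.1134314063420497 0.10117076309848495 thick-dir yaw 0.8567194 mid [0.38635425 0.24336326]
-0.095 n [0.025  0.0464] ztop 0.0349
-0.076 n [0.0129 0.0347] ztop 0.0343
-0.057 n [-0.0166  0.0218] ztop 0.0487
-0.038 n [-0.0261  0.0274] ztop 0.0489
-0.019 n [-0.0409  0.0123] ztop 0.0493
0.0 n [-0.0491  0.0023] ztop 0.0493
0.019 n [-0.0441 -0.0097] ztop 0.0491
0.038 n [-0.0567 -0.0415] ztop 0.0314
0.057 n [-0.0682 -0.053 ] ztop 0.0315
0.076 n [-0.0133  0.0081] ztop 0.0121
0.095 n [-0.0137  0.0476] ztop 0.0604
now [380.  219.  227.2] yaw -2.848 j6 -1.47 t 22.98
shift [ -0.3   1.  200.2] turn [-0.   -0.   -0.07]
```

View pics/r6.png

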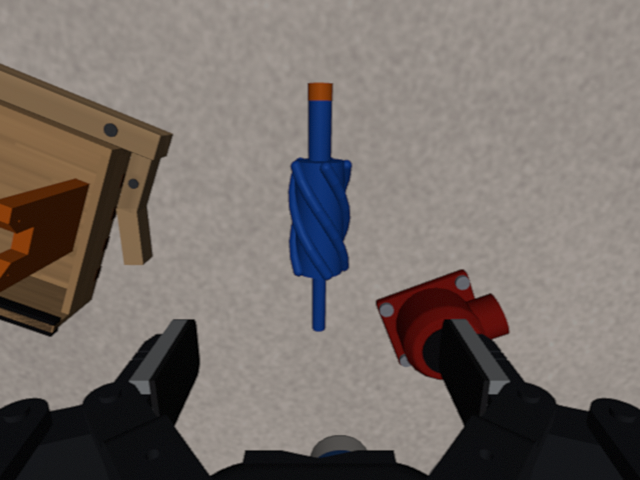

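The rotor lies still on the table: orange tip at (320,92), thin end at (319,328). The red housing at (440,325) got into the mask, so I'll fit blue pixels only.

```bash
sed -i 's/Q=P\[k|o\]/Q=P[k]/; s/if o.sum()>10 and .*/if o.sum()>10 and (OM(P[o],near)-c)@dv<0: dv=-dv/' rot.py
sed -i '3i def OM(q,near): return q[np.hypot(q[:,0]-near[0],q[:,1]-near[1])<.11][:,:2].mean(0)' rot.py
python3 -c "
from rot import *
rotor(.004,.06,(.38,.219),None,.108)
plan((.38,.22,.027),.3+np.pi)
"
```

```text
n 8478 557 extent -0.10628372161780295 0.08059784139272398 thick-dir yaw -2.86196 mid [0.38848301 0.22154578]
-0.095 n [-0.0063  0.0032] ztop 0.0321
-0.076 n [-0.0061  0.0034] ztop 0.0314
-0.057 n [-0.0057  0.0035] ztop 0.0311
-0.038 n [-0.0233  0.0187] ztop 0.0488
-0.019 n [-0.0214  0.0217] ztop 0.0493
0.0 n [-0.0228  0.0193] ztop 0.0484
0.019 n [-0.0213  0.022 ] ztop 0.0496
0.038 n [-0.0224  0.0209] ztop 0.0478
0.057 n [-0.0082  0.0076] ztop 0.0343
0.076 n [-0.0079  0.0077] ztop 0.0343
0.095 n [-0.0075  0.0078] ztop 0.0345
now [379.9 219.  227.2] yaw -2.848 j6 -1.47 t 23.02
shift [ -0.3   1.  200.2] turn [-0.   -0.   -0.07]
```

carry_out([
  [85,0,0,50,0,0,0],
  [85,0,0,55,0,0,0],
  [85,0,0,50,0,0,0],
  [85,0,0,30,0,0,0],
  [85,0,0,13,0,0,0],
  [85,0,0,0,0,0,0],
  [40,0,0,0,0,0,0],
  [40,0,0,0,0,0,0],
  [40,0,0,0,0,0,0],
  [40,0,0,0,0,0,0],
], newtons=40)

```text
t: 24.28
tcp_pos: [0.3813, 0.2194, 0.0311]
ee_rot: [-0.462, 3.104, 0.001]
contact_force: [-0.3, -0.8, 5.0]
grip_width: 0.575
gripper_force: 41.2
```

carry_out([
  [40,0,0,0,0,0,0],
  [40,0,0,0,0,0,0],
  [40,0,0,-15,0,0,0],
  [40,0,0,-40,0,0,0],
  [40,0,0,-50,0,0,0],
  [40,0,0,-50,0,0,0],
  [40,0,0,-40,0,0,0],
  [40,0,0,-20,0,0,0],
  [40,0,0,0,0,0,0],
])

```text
t: 25.4
tcp_pos: [0.3805, 0.2193, 0.2464]
ee_rot: [-0.462, 3.103, 0.002]
contact_force: [-0.7, -0.5, -3.2]
grip_width: 0.567
gripper_force: 42.6
```

```bash
python3 -c "
from rot import *
s=status.observe()
c,sn=np.cos(dy),np.sin(dy); o=D+np.array([[c,-sn],[sn,c]])@np.array([0,-.002]); print('tray',o)
plan((o[0],o[1],.22),np.pi/2+dy)
rotor(.12,.28,s['tcp_pos'],None,.2)
"
```

```text
tray [ 0.43849237 -0.04708919]
now [380.5 219.3 246.4] yaw -2.846 j6 -1.47 t 25.4
shift [  22.2 -271.7   26.2] turn [ 0.05  0.03 22.58]
n 39283 3040 extent -0.0725942119595155 0.055870004625346685 thick-dir yaw -2.8651195 mid [0.35914642 0.21370988]
-0.057 n [-0.0231  0.0222] ztop 0.2589
-0.038 n [-0.02   0.022] ztop 0.263
-0.019 n [-0.0235  0.0221] ztop 0.2647
0.0 n [-0.0197  0.0228] ztop 0.2633
0.019 n [-0.0215  0.0195] ztop 0.2639
0.038 n [-0.0074  0.0085] ztop 0.2492
0.057 n [-0.0072  0.0087] ztop 0.2494
```

carry_out([
  [40,3,-35,0,0,0,0],
  [40,3,-40,0,0,0,0],
  [40,4,-45,0,0,0,0],
  [40,4,-45,0,0,0,0],
  [40,4,-45,0,0,0,0],
  [40,4,-40,0,0,0,0],
  [40,0,-22,0,0,0,0],
  [40,0,0,0,0,0,0.8],
  [40,0,0,0,0,0,1],
  [40,0,0,0,0,0,1],
])

```text
t: 26.7
tcp_pos: [0.437, -0.0475, 0.2418]
ee_rot: [0.075, -3.136, -0.002]
contact_force: [-0.3, -1.4, -3.1]
grip_width: 0.567
gripper_force: 42.8
```

carry_out([
  [40,0,0,0,0,0,1],
  [40,0,0,0,0,0,1],
  [40,0,0,0,0,0,1],
  [40,0,0,0,0,0,1],
  [40,0,0,0,0,0,1],
  [40,0,0,0,0,0,1],
  [40,0,0,0,0,0,1],
  [40,0,0,0,0,0,1],
  [40,0,0,0,0,0,1],
  [40,0,0,0,0,0,1],
])

```text
t: 27.95
tcp_pos: [0.437, -0.0473, 0.2418]
ee_rot: [-1.257, -2.874, 0.001]
contact_force: [0.3, -0.3, -2.8]
grip_width: 0.568
gripper_force: 42.8
```

carry_out([
  [40,0,0,0,0,0,1],
  [40,0,0,0,0,0,1],
  [40,0,0,0,0,0,1],
  [40,0,0,0,0,0,1],
  [40,0,0,0,0,0,1],
  [40,0,0,0,0,0,1],
  [40,0,0,0,0,0,1],
  [40,0,0,0,0,0,1],
  [40,0,0,0,0,0,1],
  [40,0,0,0,0,0,0.8],
])

```text
t: 29.2
tcp_pos: [0.437, -0.0473, 0.2418]
ee_rot: [-2.336, -2.095, 0.004]
contact_force: [-0.1, 0.1, -3.0]
grip_width: 0.569
gripper_force: 42.8
```

```bash
python3 -c "
from rot import *
s=status.observe()
plan((.4385,-.0471,.22),np.pi/2+dy)
p,d,P=snap('wrist'); cv2.imwrite('pics/w7.png',p)
rotor(.12,.28,s['tcp_pos'],None,.2)
tray(cam='scene');orange()
"
```

```text
now [437.  -47.3 241.8] yaw 1.462 j6 -0.13 t 29.2
shift [ 0.4  1.6 21.8] turn [-0.05 -0.01 -0.05]
n 39376 3058 extent -0.07274493968284955 0.05589745680692893 thick-dir yaw 1.4313821 mid [ 0.43861412 -0.02474452]
-0.057 n [-0.0245  0.0209] ztop 0.2541
-0.038 n [-0.021   0.0209] ztop 0.2584
-0.019 n [-0.0239  0.0213] ztop 0.2602
0.0 n [-0.0207  0.0225] ztop 0.2589
0.019 n [-0.022   0.0191] ztop 0.2594
0.038 n [-0.0077  0.0084] ztop 0.2451
0.057 n [-0.0073  0.0089] ztop 0.2451
forks ((-0.9637107849121094, 69.89507293701172), (70.72187042236328, 16.80459213256836), 3.037172317504883) ((0.9936885833740234, -69.57093048095703), (65.99325561523438, 14.82509708404541), 2.4706990718841553)
tray dock xy mm [0.0149889  0.16207123] yaw 0.014034035626251095 sep 139.47973874964003
tcp dock [-1.3922957  -2.43372358] yaw rel 1.5686839515527013 F [ 0.00631464 -0.24846258 -3.86753144]
orange 196 [ 2.8 70. ] [15.7 67.4] 89.31871032714844
left wall 126 [1.0000e+00 1.4000e-02 9.7300e-01 9.6297e+01] x [-75.72217777  76.41660108] y [ 82.48728025  96.49472489 100.19161925]
```

View pics/w7.png

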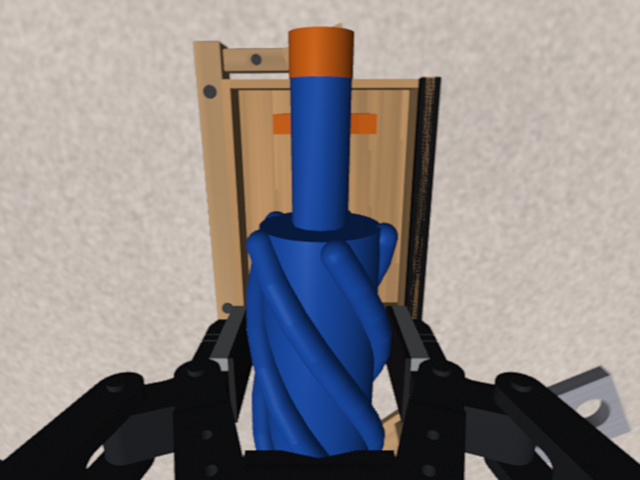

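The wrist view shows the thick shaft and orange tip (320,50) above the orange fork tops at (283,123) and (363,123), so the x alignment is about right. I'll measure shaft against fork in this same camera.

```bash
cat > al.py <<'E'
from rot import *
def align():
    s=status.observe(); p,d,P=snap('wrist'); L=dock(P)*1000; z=P[...,2]; zt=s['tcp_pos'][2]
    hsv=cv2.cvtColor(p,cv2.COLOR_BGR2HSV); bl=(hsv[...,0]>100)&(hsv[...,0]<130)&(hsv[...,1]>110); orr=(hsv[...,0]<14)&(hsv[...,1]>140)
    sh=(bl|orr)&(z>zt-.02)&(z<zt+.02)&(L[...,1]>50)&(L[...,1]<130); pts=[]
    for y in range(56,102,5):
        e=sh&(abs(L[...,1]-y)<2.5)
        if e.sum()>20: a,b=np.percentile(L[e][:,0],[1,99]); pts.append((y,(a+b)/2,b-a,np.percentile(z[e],98)*1000-9))
    pts=np.array(pts); print(pts.round(1)); f=np.polyfit(pts[:,0],pts[:,1],1); g=np.polyfit(pts[:,0],pts[:,3],1)
    print('shaft x at y=70',np.polyval(f,70),'at -70',np.polyval(f,-70),'slope',f[0],'z axis at 70',np.polyval(g,70),'zslope',g[0],'tcp z',zt*1000)
    print('tip y',np.percentile(L[sh][:,1],[99,99.8]))
    fk=orr&(z>.09)&(z<.102)&(abs(L[...,0])<60)&(L[...,1]>50)&(L[...,1]<90); q=L[fk]
    print('fork',fk.sum(),'x',np.percentile(q[:,0],[1,99]),'y',np.percentile(q[:,1],[1,99]),'inner',q[q[:,0]<0][:,0].max() if (q[:,0]<0).any() else 0,q[q[:,0]>0][:,0].min())
    print('tcp dock',dock(s['tcp_pos'])*1000)
E
python3 -c "
from al import *
align()"
```

```text
[[ 56.   -1.2  16.7 237. ]
 [ 61.   -1.   16.8 237.1]
 [ 66.   -1.   16.6 237.1]
 [ 71.   -1.1  16.8 237.1]
 [ 76.   -1.   16.8 237.1]
 [ 81.   -0.9  16.6 237.2]
 [ 86.   -1.   17.2 237.8]
 [ 91.   -0.8  17.3 237.7]
 [ 96.   -0.8  17.2 237.8]]
shaft x at y=70 -1.0155599562499606 at -70 -1.9069126325268173 slope 0.006366804830548976 z axis at 70 237.19539504621048 zslope 0.019361265010146744 tcp z 242.7674441621117
tip y [95.93006513 96.23856042]
fork 847 x [-31.14466144  32.24365757] y [62.46146572 73.85244426] inner -20.13959387796468 17.6343148094702
tcp dock [-1.06091046 -2.47358885]
```

carry_out([
  [40,0,1.5,0,0,0,-0.07],
  [40,0,0,30,0,0,0],
  [40,0,0,40,0,0,0],
  [40,0,0,30,0,0,0],
  [40,0,0,15,0,0,0],
  [40,0,0,5,0,0,0],
  [40,0,0,0,0,0,0],
])

```text
t: 30.32
tcp_pos: [0.4402, -0.0479, 0.1252]
ee_rot: [2.329, 2.107, 0.001]
contact_force: [0.5, -0.2, -2.4]
grip_width: 0.569
gripper_force: 42.8
```

```bash
python3 -c "
from al import *
align()"
```

```text
[[ 56.    1.4  16.7 119.5]
 [ 61.    1.6  16.8 119.4]
 [ 66.    1.4  16.8 119.4]
 [ 71.    1.4  16.8 119.5]
 [ 76.    1.5  16.7 119.7]
 [ 81.    1.5  16.6 119.6]
 [ 86.    1.6  17.7 120. ]
 [ 91.    1.5  17.4 120.1]
 [ 96.    1.3  17.5 120. ]]
shaft x at y=70 1.4683439103233156 at -70 1.3969460914508265 slope 0.0005099844205177793 z axis at 70 119.57988844256839 zslope 0.017901465083871474 tcp z 125.16685258388735
tip y [95.7797454  96.12409461]
fork 3876 x [-30.88215274  32.30829155] y [62.35535695 74.13861027] inner -11.220820951403834 12.574893411902588
tcp dock [ 1.78357387 -2.65646131]
```

carry_out([
  [40,0,-0.7,6,0,0,0],
  [40,0,0,8,0,0,0],
  [40,0,0,7,0,0,0],
  [40,0,0,6,0,0,0],
  [40,0,0,4,0,0,0],
  [40,0,0,3,0,0,0],
  [40,0,0,2,0,0,0],
  [40,0,0,0,0,0,0],
])

```text
t: 31.38
tcp_pos: [0.4389, -0.0477, 0.0883]
ee_rot: [2.33, 2.108, -0.0]
contact_force: [-0.3, -0.1, -3.0]
grip_width: 0.569
gripper_force: 42.8
```

carry_out([
  [40,0,0,1,0,0,0],
  [40,0,0,1,0,0,0],
  [40,0,0,1,0,0,0],
  [40,0,0,0,0,0,0],
])

```text
t: 31.88
tcp_pos: [0.439, -0.0477, 0.0861]
ee_rot: [2.329, 2.107, 0.0]
contact_force: [-2.4, 0.4, 4.4]
grip_width: 0.567
gripper_force: 43.5
```

```bash
python3 -c "
from al import *
align()"
```

```text
[[56.   0.3 16.7 80.3]
 [61.   0.8 61.6 89.4]
 [66.   0.8 62.7 89.7]
 [71.   0.7 62.6 89.8]
 [76.   0.9 61.2 89.4]
 [81.   0.3 16.6 80.3]
 [86.   0.4 17.7 80.8]
 [91.   0.4 17.5 80.8]
 [96.   0.4 17.2 80.7]]
shaft x at y=70 0.5884213576042024 at -70 1.572623819154273 slope -0.007030017582500505 z axis at 70 85.61842942411215 zslope -0.17201800514120424 tcp z 86.09274850984333
tip y [95.49408273 96.05658028]
fork 6993 x [-30.69515808  32.33526417] y [62.3070628  74.10724482] inner -0.018713300684264116 0.24591007279448107
tcp dock [ 0.60865029 -2.58609984]
```

Bottomed: the shaft axis reads 80.3 mm and the wrist load has reversed. Releasing and retreating.

carry_out([
  [52,0,0,0,0,0,0],
  [58,0,0,0,0,0,0],
  [70,0,0,0,0,0,0],
  [82,0,0,0,0,0,0],
  [82,0,0,0,0,0,0],
  [82,0,0,-15,0,0,0],
  [82,0,0,-30,0,0,0],
  [82,0,0,-45,0,0,0],
  [82,0,0,-50,0,0,0],
  [82,0,0,0,0,0,0],
])

```text
t: 33.17
tcp_pos: [0.4415, -0.0483, 0.2319]
ee_rot: [2.322, 2.101, 0.011]
contact_force: [0.5, -0.4, 0.1]
grip_width: 0.958
gripper_force: 0.0
```

carry_out([
  [82,-30,0,-10,0,0,0],
  [82,-40,0,0,0,0,0],
  [82,-40,0,0,0,0,0],
  [82,-30,0,0,0,0,0],
  [82,0,0,0,0,0,0],
])

```text
t: 33.8
tcp_pos: [0.4243, -0.1884, 0.2348]
ee_rot: [-2.333, -2.103, 0.001]
contact_force: [0.4, 0.1, -0.0]
grip_width: 0.963
gripper_force: 0.0
```

```bash
cat > fin.py <<'E'
from m2 import *
s=status.observe(); print(s['t'],s['tcp_pos'],s['contact_force'])
for cam in('wrist','scene'):
    p,d,P=snap(cam); cv2.imwrite(f'pics/f_{cam}.png',p); L=dock(P)*1000; z=P[...,2]*1000
    hsv=cv2.cvtColor(p,cv2.COLOR_BGR2HSV); bl=(hsv[...,0]>100)&(hsv[...,0]<130)&(hsv[...,1]>110)|(hsv[...,0]<14)&(hsv[...,1]>140)
    for y,r in((-93,6),(-85,6),(-57,6),(57,9),(82,9),(90,9)):
        e=bl&(abs(L[...,1]-y)<3)&(abs(L[...,0])<15)&(z>65)&(z<110)
        if e.sum()>5: a,b=np.percentile(L[e][:,0],[2,98]); print(cam,y,e.sum(),'x',round((a+b)/2,1),'axis z',round(np.percentile(z[e],97)-r,1))
orange()
E
python3 fin.py
```

```text
33.8 [ 0.42432229 -0.1883646   0.23483126] [ 0.38362582  0.12247331 -0.04880643]
wrist -93 155 x 0.1 axis z 80.6
wrist -85 165 x 0.1 axis z 80.3
wrist -57 172 x 0.1 axis z 80.2
scene -93 7 x 3.0 axis z 81.5
scene -57 6 x 2.1 axis z 83.8
scene 57 9 x 1.3 axis z 82.5
scene 82 9 x 1.8 axis z 81.2
scene 90 14 x 2.5 axis z 80.2
orange 190 [ 3.3 81.2] [67.5 36.8] 0.08543092757463455
left wall 123 [ 1.0000e+00  1.1000e-02 -2.2800e+00  9.6514e+01] x [-75.32571135  74.72911808] y [ 82.13045502  96.38439087 100.79342155]
```

View pics/f_wrist.png

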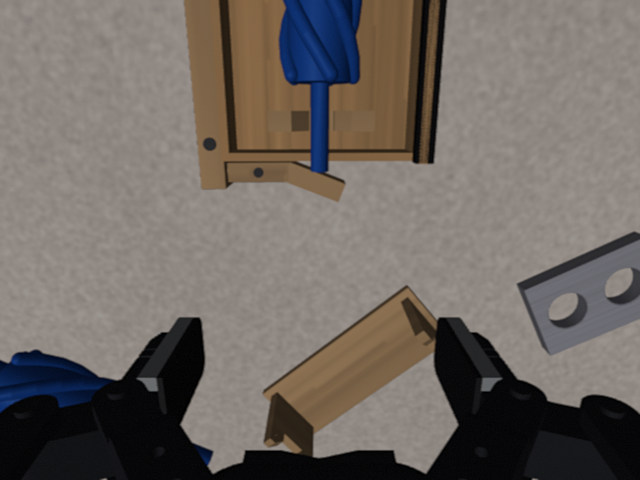

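The thin shaft at (320,125) px sits in the bare fork with its axis 80.3 mm up, and the thick end measured 80.3 mm too. The tray is home against the stop.

```bash
python3 -c "
from station import manip
print(manip.sign_off())"
```

```text
the job is handed in; nothing more can be done
None
```

I dragged the tray home against the stop, laid the rotor in both forks with the thick end in the orange one, let go and handed the job in at about 34 s; the last measurements were within tolerance, but sign-off returned no verdict.

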